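# Unlock a light-detector cover and keep it shut

## Robot

A 7-joint arm with a two-finger parallel gripper is mounted at the origin on a cart in front of the work surface, level with it; the furniture and walls round the work are solid. World frame = base frame: x ahead of the robot, y to its left, z up, the work surface at z = 0. Lengths are in m, angles in degrees, forces in N, time in s.
With the tool pointing down it reaches from about 0.425 to 0.875 m from the base axis. Payload 8.4 kg.
Tool frame: the origin (TCP) lies at the very end of the fingers, on their centre line; the grasp point (between the pads) lies 19 mm behind it (pinch_z is the distance from the TCP to the grasp point, in m); z points along the fingers, y is the direction in which the jaws open and shut (so a half turn about z gives the same grasp; the last joint's range is limited). The gripper opens to 87 mm and grips with 3 to 60 N. Pads are 19 mm wide; open, the fingers measure 117 mm over their backs; the gripper's body (75 mm by 190 mm) begins 51 mm behind the grasp point.
Start: joints at [70.233, 19.091, 2.286, 83.961, -0.768, 76.965, -3.352], TCP at [0.158, -0.63, 0.223] pointing down, gripper open.
Joint ranges: [-147.57, 147.57], [-21.85, 119.76], [-74.77, 79.35], [14.55, 137.4], [-85.83, 265.84], [4.83, 119.75], [-152.11, 152.11]. Speed limits (degrees/s): [127.2, 127.2, 159.86, 159.86, 180, 180, 180].

## Interface

Orientations are given as a 3x3 rotation matrix whose columns are the frame's x, y, z axes.
In Python, from station import read_state, read_camera, camera_params, finish_job, masks_of, landmark_of, pinch_z gives the robot as it stands.
- The arm moves only by the shell command python3 -m handwheel 'ROWS' [FORCE]. ROWS is JSON, a list of rows, each an object with "hand": the closure, from 0 (fully open) to 1 (shut); "linear": the shift along the world's x, y, z in m, a list of three; "turn": the turn about the world's z in degrees. A call has exactly 10 rows; each row shifts and turns the commanded pose from where the row before left it; what a row does not reach is not made up. A row lasts 1/10 s, in which the tool goes at most 50 mm and 8.59 degrees, less where a joint would pass 70% of its speed; a pose out of reach is approached as far as the arm can. A call with a gripper value outside its range is refused whole. The fingers move at their own pace and stop on an object; FORCE is the grip in N (left out, the last holds). Time passes only in rows, so rows that do not move let the fingers close, or fill a call up. It gives the time, the measured TCP pose, the force and the opening at its end, in the units of the state.
- read_state(): the state, without advancing time (a new reading comes with each control period).
- read_camera(name): name is "scene" or "top" or "wrist"; returns (picture, depth): 480x640x3 uint8, red, green, blue; 480x640 float32, m along the optical axis (not along the pixel's ray), 0 where there is no reading.
- camera_params(name): a dict with "fx", "fy", "cx", "cy" (pixels), "xyz" and "orientation" of the camera in the world. Camera axes: x right, y up, looking along -z (the intrinsics and any distortion apply to the point x, -y, -z); pixel columns grow to the right and rows downward; lengths in m; the calibration is good to about 2 mm. The wrist camera is an equidistant fisheye: a pixel r from the principal point sees the ray r / f radians off the axis. A picture is of the moment at which its call begins: read the wrist's pose just before it. camera_params takes no time and is no camera call; for the wrist camera it gives the pose at the moment of the call.
- finish_job(): hands the job in, once; it reports no verdict.
Trained networks look in the newest picture that a camera, given by its name, has taken for a name from the list of things; names that differ only in an ending like _2 or _b are one class to them, and where a whole thing is asked for, a point or a joint stands for the part that bears it (a point fixed in the world has none). Each returns a list of dicts, best first, with "score" (0 to 1); they miss things now and then, are a little off and sometimes report something else, mostly with a low value. They report only what shows in the picture. A call takes as long as a camera call. They do not tell look-alikes from the thing itself.
- masks_of(thing, camera): "mask" (480x640 bool, what is visible of it).
- landmark_of(thing, camera): "position" ([x, y, z] in m, in the coordinates of the camera as it stood for that picture, good to about 4 mm: a listed point, or the origin of a listed thing).
The state is a dict: "time": time; "qpos": joint angles; "joint_vel": joint speeds; "effort": joint torques, N m; "tool_pos": TCP position; "orientation": TCP orientation; "wrist_force": force on the tool from outside, world axes, zero at the start; "wrist_torque": the same for the moment, N m; "gripper_width": finger opening in m.
Only numpy, scipy, OpenCV 4.12 (cv2) and the standard library are available. Lean on these libraries where they do the work, as an engineer would, in place of code of your own. Each camera call takes 0.05 s, during which the arm holds its last target.

## Task

The detector in the box is still live, so no light may get in. Pull the T-handled slotted driver straight up out of the tool stand, put its blade in the slot of the quarter-turn fastener on the box's cover and, pushing down lightly, turn the fastener anticlockwise until its slot lines up with the two line marks (released) without ever letting the sprung cover lift. Finish holding: keep the driver gripped and upright in the slot, pressing the cover shut against its frame, so that I can switch the detector off before it is opened; leave everything else where it stands.

Things in the scene. Friction and masses are not known exactly. Their poses are not given: they have to be found in the camera images.
- detector: Fixed white light-detector box, 150 (x) x 170 (y) x 80 mm high; origin at its underside's centre, z up. Front panel with dial and sockets at its own -x, black inlet sticking out 18 mm at +y. On top a grey metal cover, 112 (x) x 128 (y) x 3 mm, hinged along its +y edge, on a black gasket; its upper face is 88 mm above the bench when shut.
- cover (a joint): Opening angle of the cover (rad): 0 = shut on its frame, 0.07 = fully up. The fastener is 111 mm from the hinge line, so 0.01 rad is 1.1 mm of lift there. The gasket pushes it up with about 6 N at the fastener: locked, the stud's cross-pin under a keyhole plate holds it; released, it springs up 7 mm unless pressed down.
- fastener (a joint): Angle of the quarter-turn fastener (rad), growing anticlockwise from above. 0 = locked, slot along the box's y (two white dots); 1.571 = released, slot along the box's x, in line with the two white line marks either side of the head. Starts at 0.2 to 0.5. The pin passes the keyhole from about 1.35 on; stop at 1.66; friction 0.04 N m.
- slot (a point): Centre of the slot's mouth, on the fastener's turning axis, at the top of its round steel head (28 mm across, set in the cover near its -y edge, 1 mm above the cover). It turns with the fastener: its y axis runs along the slot, z is up. The slot is a closed recess 17.6 mm long, 4.8 mm wide, 5.5 mm deep, its mouth chamfered by 1 mm.
- driver_grip (a point): Centre of the T-handled driver's black crossbar, the place to grip: 72 mm long (its own x), 15 mm thick (y), 18 mm high (z). The driver (80 to 145 g) stands upright in one of the stand's two bores, this point 126 mm above the bench, a 21 mm collar resting on the stand; the bar lies across the row of bores, within 0.25 rad.
- driver_tip (a point): Lower end of the driver's flat blade, 118 mm straight below driver_grip, in the bore at the start. Same axes: the blade is 14 mm wide along x (parallel to the crossbar) and 3 mm thick along y (1.6 mm over the last 2 mm); from 12 mm up comes a 10 mm round shaft. In the slot it reaches the floor with 0.9 mm to spare on each flat, so it turns 0.13 rad before it drives.
- stand_top (a point): Centre of the top of the fixed wooden tool stand, 70 mm above the bench; block 54 (x) x 118 (y) mm with two bores of 15.6 mm at y = +32 and -32 mm from here, each holding a tool 62 mm deep. Lift a tool 65 mm or more to clear it.
- nut_driver_mid (a point): Middle of the upright round black handle (24 mm across, top 140 mm above the bench) of another tool, a nut driver, in the other bore of the stand. Leave it there.
- amber_bottle: Loose brown glass stoppered bottle, 44 mm across, 78 mm high, origin at the centre of its underside. Leave alone.
- flask: Loose conical glass flask, 63 mm across, 112 mm high, origin at the centre of its underside. Leave alone.
- cup: Loose small grey-white cup, 38 mm across, 37 mm high, origin at the centre of its underside. Leave alone.
Things that resemble listed ones, but are neither listed nor needed, are in the scene too. Leave any pink or red look-alike of the part that bears driver_grip alone. What is shaped like the part that bears stand_top but red is not meant.

How it is judged (in metres and radians):
On the way, in this order (a step that is already met when the one before it is completed fails the run):
1. the driver has been pulled up out of the stand (z of driver_tip in the frame of stand_top above 0.005 m), for 0.1 s.
2. the blade sits in the slot of the still locked fastener (horizontal distance between driver_tip and slot below 0.005 m and z of driver_tip in the frame of slot below -0.0035 m and value of joint fastener below 0.9 rad), for 0.1 s.
3. the fastener has been turned to the line marks with the driver, the cover still shut (value of joint fastener above 1.38 rad and horizontal distance between driver_tip and slot below 0.005 m and value of joint cover below 0.018 rad), for 0.1 s.
At the end, for the whole second after the job is handed in: Slot in line with the marks (fastener 1.38 rad or more), cover shut (under 0.018 rad, 2 mm at the fastener), blade over 3.5 mm deep in the slot and within 5 mm of its centre, driver within 0.15 rad of upright, gripped, and pressing on the box with over 3 N (all of step 3 and z of driver_tip in the frame of slot below -0.0035 m and contact force between driver and detector above 3 N and contact force between the fingers and driver above 2 N and angle between driver_tip's own z axis and vertical below 0.15 rad and velocity of joint cover below 0.05 rad/s); the arm keeps its last pose, push and grip.
It fails at once if the cover lifts by more than about 4 mm at the fastener (value of joint cover above 0.036 rad).
It fails at once if the driver is rammed on the box with more than 60 N (contact force between driver and detector above 60 N).
It fails at once if the nut driver is moved from its bore (distance of nut_driver_mid from where it was at the start of the episode above 0.02 m).
It fails at once if the bottle, flask or cup is pushed from its place (distance of any of amber_bottle, flask, cup from where it was at the start of the episode above 0.015 m).
It also fails if it takes over 42 s, if anything falls off the work surface, if the arm or the gripper's body presses on something with over 40 N, if the wrist force passes 120 N, or if a joint passes its speed limit or range.

## Working session

There is one attempt and no reset: what is moved stays moved. The work goes in short steps, Python scripts to look and compute and a shell command to move; the robot and the scene stay as the last step left them, time stands still between calls to the robot, and variables do not carry over. Pictures are saved under pics/ and viewed, and the job is handed in when it is done.

```bash
ls; mkdir -p pics
cat > h.py <<'E'
import numpy as np, cv2
from station import *
def save(n,img,up=1):
    if up!=1: img=cv2.resize(img,None,fx=up,fy=up,interpolation=cv2.INTER_CUBIC)
    cv2.imwrite('pics/'+n+'.png',img[:,:,::-1])
def toworld(p,cam):
    c=camera_params(cam); return np.array(c['xyz'])+np.array(c['orientation'])@np.array(p)
def pix(u,v,d,cam):
    c=camera_params(cam); return toworld([(u-c['cx'])/c['fx']*d,-(v-c['cy'])/c['fy']*d,-d],cam)
def proj(P,cam):
    c=camera_params(cam); q=np.array(c['orientation']).T@(np.array(P)-np.array(c['xyz']))
    return c['cx']+c['fx']*q[0]/-q[2], c['cy']-c['fy']*q[1]/-q[2]
E
python3 - <<'E'
from h import *
for n in ['scene','top']:
    im,d=read_camera(n); save(n+'0',im); np.save(n+'d.npy',d); np.save(n+'i.npy',im)
    print(n,camera_params(n))
    for t in ['driver_grip','slot','stand_top','nut_driver_mid','detector','amber_bottle','flask','cup']:
        for r in landmark_of(t,n)[:3]:
            w=toworld(r['position'],n); print(t,round(r['score'],2),w.round(4),np.round(proj(w,n)))
print(read_state()['time'],pinch_z)
E
```

```text
pics
scene {'fx': 460.7542034018304, 'fy': 460.7542034018304, 'cx': 313.39478840382895, 'cy': 240.55910223111087, 'xyz': array([-0.10032166,  0.39782263,  0.71110507]), 'orientation': array([[-5.23329077e-01,  5.33415963e-01, -6.64525461e-01],
       [-8.52130637e-01, -3.27380270e-01,  4.08283645e-01],
       [ 2.32488730e-04,  7.79929208e-01,  6.25867699e-01]])}
driver_grip 0.88 [ 0.4416 -0.2459  0.1181] [436. 223.]
driver_grip 0.82 [ 0.4387 -0.1359  0.119 ] [397. 240.]
driver_grip 0.71 [ 0.5505 -0.2352  0.1255] [400. 198.]
slot 0.57 [0.5439 0.036  0.0886] [300. 252.]
stand_top 0.55 [ 0.5557 -0.1991  0.0684] [384. 222.]
stand_top 0.33 [ 0.5496 -0.234   0.1256] [400. 198.]
nut_driver_mid 0.6 [ 0.5554 -0.168   0.1172] [375. 209.]
nut_driver_mid 0.51 [ 0.5512 -0.2334  0.125 ] [399. 198.]
detector 0.84 [ 0.5456  0.0801 -0.0011] [282. 290.]
amber_bottle 0.83 [7.338e-01 1.767e-01 1.000e-04] [208. 256.]
flask 0.91 [0.3663 0.292  0.0036] [224. 396.]
cup 0.62 [0.459  0.2916 0.0018] [205. 359.]
top {'fx': 469.08608183452816, 'fy': 469.08608183452816, 'cx': 310.611937665548, 'cy': 240.09594265874355, 'xyz': array([0.36187247, 0.01759371, 1.14827317]), 'orientation': array([[ 0.00665958,  0.98304225, -0.18325822],
       [-0.99996104,  0.00760863,  0.00447613],
       [ 0.00579457,  0.18322127,  0.98305462]])}
driver_grip 0.68 [ 0.5145 -0.1593  0.0836] [386. 260.]
driver_grip 0.48 [ 0.5533 -0.2369  0.1266] [423. 241.]
slot 0.64 [0.5465 0.0323 0.085 ] [302. 246.]
stand_top 0.8 [ 0.3492 -0.0209  0.071 ] [325. 333.]
stand_top 0.79 [ 0.5534 -0.1996  0.072 ] [402. 245.]
nut_driver_mid 0.71 [ 0.5579 -0.1708  0.1174] [393. 239.]
detector 0.85 [0.5472 0.0778 0.0015] [284. 251.]
amber_bottle 0.56 [ 0.7305  0.1724 -0.001 ] [248. 180.]
flask 0.96 [ 0.3716  0.2924 -0.0004] [194. 323.]
flask 0.59 [4.621e-01 2.878e-01 2.000e-04] [198. 285.]
cup 0.67 [0.461  0.288  0.0021] [197. 285.]
0.9 0.0187
```

View pics/scene0.png

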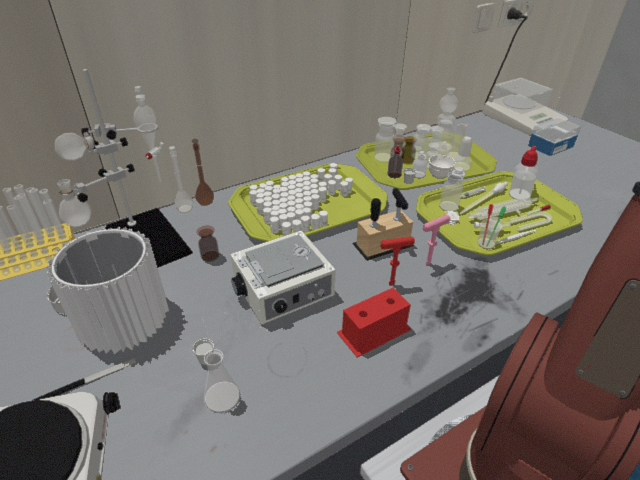

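View pics/top0.png

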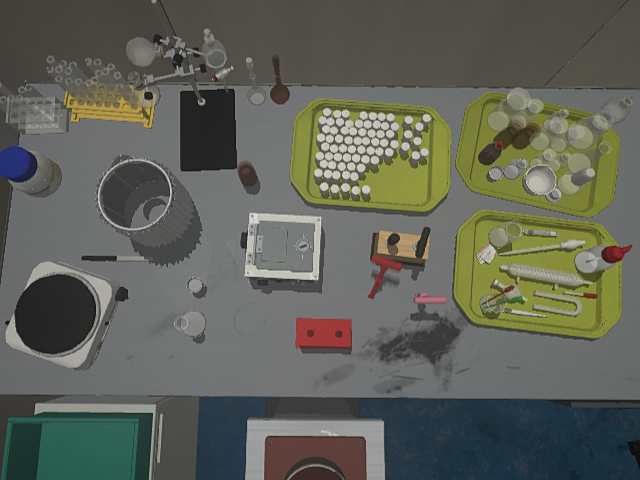

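Run:
```python
from h import *
im=np.load('topi.npy'); save('topc',im[180:320,250:470],3.5)
im=np.load('scenei.npy'); save('scenec',im[170:310,250:470],3.5)
```

```text
(no output)
```

View pics/topc.png

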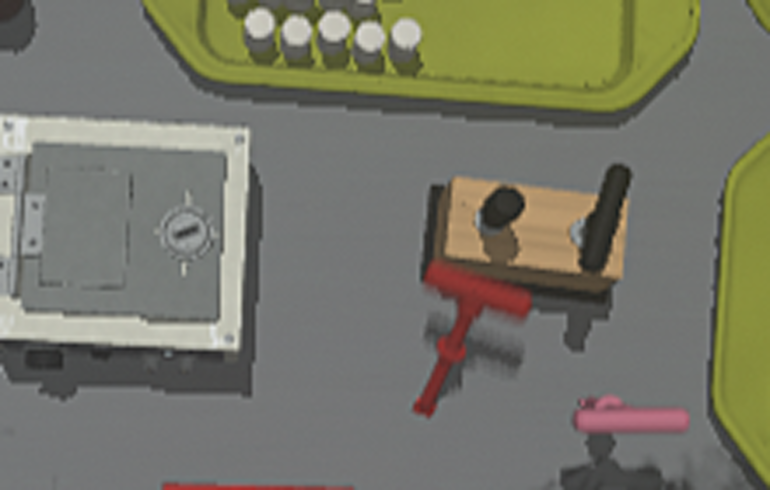

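View pics/scenec.png

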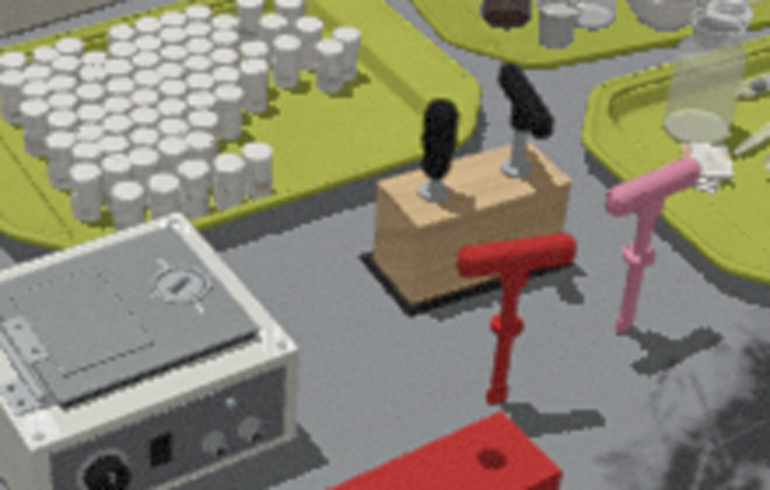

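Things that could be mistaken for the driver or its stand, with top-view pixels:
- **Black T-bar in the wooden stand, (423,241):** chosen, because it is black, a T, and in the wooden stand.
- **Nut driver, round black handle, (393,239):** not this one.
- **Red T, (385,275):** look-alike.
- **Pink T, (430,298):** look-alike.
- **Red stand, (324,333):** look-alike.

The box's slot is at about (302,246). The close crops agree with this choice.

Run:
```python
from h import *
s=read_state(); print(np.round(s['orientation'],3),s['tool_pos'],s['wrist_force'])
for cam in ['top','scene']:
    c=camera_params(cam); d=np.load(cam+'d.npy'); im=np.load(cam+'i.npy').astype(int)
    v,u=np.mgrid[:480,:640]; q=np.stack([(u-c['cx'])/c['fx']*d,-(v-c['cy'])/c['fy']*d,-d],-1)
    P=q@np.array(c['orientation']).T+np.array(c['xyz'])
    def box(P,c,r): return (abs(P[...,0]-c[0])<r[0])&(abs(P[...,1]-c[1])<r[1])&(abs(P[...,2]-c[2])<r[2])&(d>0)
    m=box(P,(.552,-.236,.13),(.06,.03,.02)); Q=P[m]
    print(cam,'bar',len(Q),Q.mean(0).round(4),Q.min(0).round(3),Q.max(0).round(3))
    (cx,cy),(w,h),a=cv2.minAreaRect((Q[:,:2]*1000).astype(np.float32)); print(cx,cy,w,h,a)
    _,_,vt=np.linalg.svd(Q[:,:2]-Q[:,:2].mean(0)); print('bar ang',np.degrees(np.arctan2(vt[0,1],vt[0,0])))
    m=box(P,(.554,-.2,.07),(.04,.08,.006)); print('stand',cv2.minAreaRect((P[m][:,:2]*1000).astype(np.float32)),P[m][:,2].mean())
    m=box(P,(.546,.08,.085),(.1,.12,.008)); print('box',cv2.minAreaRect((P[m][:,:2]*1000).astype(np.float32)),np.median(P[m][:,2]))
```

```text
[[ 0.97   0.243  0.   ]
 [ 0.243 -0.97   0.   ]
 [ 0.     0.    -1.   ]] [ 0.15815587 -0.63044673  0.2225639 ] [ 0.06567911 -0.05025401 -0.35962144]
top bar 232 [ 0.548  -0.233   0.1328] [ 0.515 -0.25   0.112] [ 0.583 -0.218  0.14 ]
548.5164184570312 -234.35140991210938 15.708917617797852 70.49916076660156 71.85419464111328
bar ang 161.10882326792606
stand ((553.3123168945312, -203.3606719970703), (119.37712097167969, 54.96223449707031), 82.8689193725586) 0.07028171513297593
box ((546.7750244140625, 76.53990936279297), (169.9333953857422, 150.37767028808594), 87.29759979248047) 0.08681306202811756
scene bar 194 [ 0.544  -0.228   0.1297] [ 0.512 -0.247  0.11 ] [ 0.58  -0.215  0.137]
546.0966796875 -230.611083984375 14.72898006439209 70.89859008789062 71.00927734375
bar ang 162.30185194064697
stand ((552.7041625976562, -200.97314453125), (121.23916625976562, 58.041954040527344), 83.30335235595703) 0.07007087785705315
box ((546.8010864257812, 78.4120101928711), (171.6083526611328, 154.45884704589844), 87.32782745361328) 0.08743150314664211
```

Run:
```python
from h import *
im,d=read_camera('wrist'); save('w0',im); print(camera_params('wrist'))
```

```text
{'fx': 371.64829954431775, 'fy': 371.64829954431775, 'cx': 319.21321455679987, 'cy': 232.09636996972628, 'xyz': array([ 0.22598627, -0.61272623,  0.38475116]), 'orientation': array([[ 2.42913191e-01,  9.36635417e-01,  2.52403005e-01],
       [-9.70047976e-01,  2.34459230e-01,  6.35278906e-02],
       [ 3.24257978e-04, -2.60274787e-01,  9.65534531e-01]])}
```

View pics/w0.png

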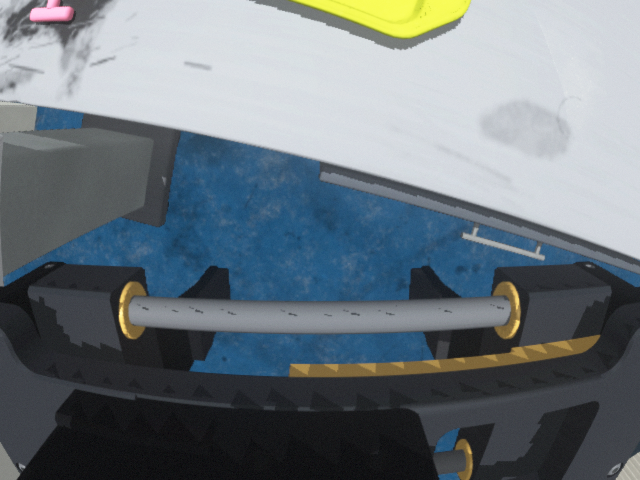

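```bash
python3 -m handwheel '[{"hand":0.2,"linear":[0.02,0.02,0],"turn":-3.2},{"hand":0.4,"linear":[0.034,0.034,0],"turn":-3.2},{"hand":0.5,"linear":[0.034,0.034,0],"turn":-3.2},{"hand":0.5,"linear":[0.034,0.034,0],"turn":-3.2},{"hand":0.5,"linear":[0.034,0.034,0],"turn":-3.2},{"hand":0.5,"linear":[0.034,0.034,0],"turn":-3.2},{"hand":0.5,"linear":[0.034,0.034,0],"turn":-3.2},{"hand":0.5,"linear":[0.034,0.034,0],"turn":-3.2},{"hand":0.5,"linear":[0.034,0.034,0],"turn":-3.2},{"hand":0.5,"linear":[0.034,0.034,0],"turn":-3.2}]' 30
```

```text
time: 1.95
tool_pos: [0.4853, -0.3029, 0.2229]
orientation: [[0.951, -0.31, 0.001], [-0.31, -0.951, -0.0], [0.001, 0.0, -1.0]]
wrist_force: [0.5, -0.8, -0.0]
gripper_width: 0.0437
```

```bash
python3 -m handwheel '[{"hand":0.5,"linear":[0.02,0.02,0],"turn":0},{"hand":0.5,"linear":[0.02,0.02,0],"turn":0},{"hand":0.5,"linear":[0.013,0.019,0],"turn":0},{"hand":0.5,"linear":[0.01,0.01,-0.01],"turn":0},{"hand":0.5,"linear":[0,0,-0.01],"turn":0},{"hand":0.5,"linear":[0,0,-0.01],"turn":0},{"hand":0.5,"linear":[0,0,-0.01],"turn":0},{"hand":0.5,"linear":[0,0,0],"turn":0},{"hand":0.5,"linear":[0,0,0],"turn":0},{"hand":0.5,"linear":[0,0,0],"turn":0}]'
cat >> h.py <<'E'
def wpix(u,v,z,c=None,depth=False):
    # intersect fisheye pixel ray with plane world z
    c=c or camera_params('wrist'); a=np.array([(u-c['cx'])/c['fx'],(v-c['cy'])/c['fy']],float); r=np.hypot(*a)
    k=np.sin(r)/r if r>1e-9 else 1
    ray=np.array(c['orientation'])@np.array([a[0]*k,-a[1]*k,-np.cos(r)]); o=np.array(c['xyz'])
    return o+ray*(z-o[2])/ray[2]
def wproj(P,c=None):
    c=c or camera_params('wrist'); q=np.array(c['orientation']).T@(np.array(P)-np.array(c['xyz']))
    t=np.arctan2(np.hypot(q[0],q[1]),-q[2]); n=np.hypot(q[0],q[1]); return c['cx']+c['fx']*t*q[0]/n, c['cy']-c['fx']*t*q[1]/n
def wcloud(d,c=None):
    c=c or camera_params('wrist'); v,u=np.mgrid[:480,:640]; ax=(u-c['cx'])/c['fx']; ay=(v-c['cy'])/c['fy']; r=np.hypot(ax,ay)+1e-9
    k=np.tan(r)/r*d; q=np.stack([ax*k,-ay*k,-d],-1); return q@np.array(c['orientation']).T+np.array(c['xyz'])
E
python3 - <<'E'
from h import *
s=read_state(); c=camera_params('wrist'); im,d=read_camera('wrist'); save('w1',im); np.save('wd.npy',d)
P=wcloud(d,c)
m=(abs(P[...,0]-.55)<.06)&(abs(P[...,1]+.236)<.03)&(abs(P[...,2]-.13)<.012)&(d>0); Q=P[m]
print(len(Q),Q.mean(0),Q.max(0),cv2.minAreaRect((Q[:,:2]*1000).astype(np.float32)))
print(s['tool_pos'],wproj(s['tool_pos'],c),wproj([.5485,-.234,.135],c))
for r in landmark_of('driver_grip','wrist')[:3]: print(r['score'],np.array(c['xyz'])+np.array(c['orientation'])@r['position'])
E
```

```text
time: 2.95
tool_pos: [0.5472, -0.236, 0.1831]
orientation: [[0.951, -0.308, 0.001], [-0.308, -0.951, -0.0], [0.001, 0.0, -1.0]]
wrist_force: [-1.3, -0.4, -0.9]
gripper_width: 0.0433
2618 [ 0.55220616 -0.23462304  0.13370931] [ 0.5831836  -0.21616468  0.13697389] ((549.8766479492188, -233.66793823242188), (16.013782501220703, 69.05778503417969), 71.67688751220703)
[ 0.5471751  -0.2359923   0.18306357] (np.float64(319.39312360997735), np.float64(285.5155686912809)) (np.float64(315.4511316288103), np.float64(252.606443169545))
0.69 [ 0.5181161  -0.16028459  0.07558087]
0.61 [ 0.54708275 -0.23747406  0.13046091]
```

View pics/w1.png

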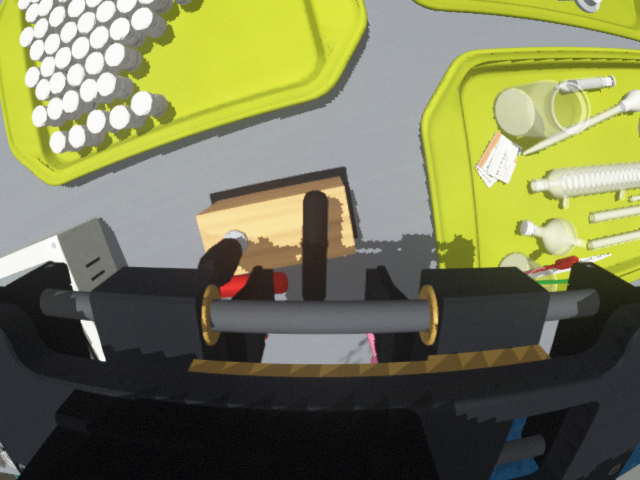

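```bash
python3 -m handwheel '[{"hand":0.5,"linear":[0.002,0.002,-0.015],"turn":0},{"hand":0.5,"linear":[0,0,-0.02],"turn":0},{"hand":0.5,"linear":[0,0,-0.02],"turn":0},{"hand":0.5,"linear":[0,0,-0.015],"turn":0},{"hand":0.5,"linear":[0,0,-0.006],"turn":0},{"hand":0.5,"linear":[0,0,0],"turn":0},{"hand":0.8,"linear":[0,0,0],"turn":0},{"hand":1,"linear":[0,0,0],"turn":0},{"hand":1,"linear":[0,0,0],"turn":0},{"hand":1,"linear":[0,0,0],"turn":0}]' 45
```

```text
time: 4.05
tool_pos: [0.5494, -0.2335, 0.1071]
orientation: [[0.951, -0.308, 0.001], [-0.308, -0.951, -0.0], [0.001, 0.0, -1.0]]
wrist_force: [-0.1, 1.0, -0.6]
gripper_width: 0.0192
```

```bash
python3 -m handwheel '[{"hand":1,"linear":[0,0,0],"turn":0},{"hand":1,"linear":[0,0,0],"turn":0},{"hand":1,"linear":[0,0,0.006],"turn":0},{"hand":1,"linear":[0,0,0.012],"turn":0},{"hand":1,"linear":[0,0,0.02],"turn":0},{"hand":1,"linear":[0,0,0.025],"turn":0},{"hand":1,"linear":[0,0,0.025],"turn":0},{"hand":1,"linear":[0,0,0.025],"turn":0},{"hand":1,"linear":[0,0,0.022],"turn":0},{"hand":1,"linear":[0,0,0.012],"turn":0}]'
python3 - <<'E'
from h import *
print(read_state()['gripper_width'])
im,d=read_camera('scene'); save('s2',im[80:380,200:520],2.4)
E
```

```text
time: 5.05
tool_pos: [0.5498, -0.2336, 0.2566]
orientation: [[0.951, -0.308, 0.003], [-0.308, -0.951, -0.001], [0.003, 0.0, -1.0]]
wrist_force: [0.4, -0.2, -0.4]
gripper_width: 0.0153
0.01528418235286729
```

View pics/s2.png

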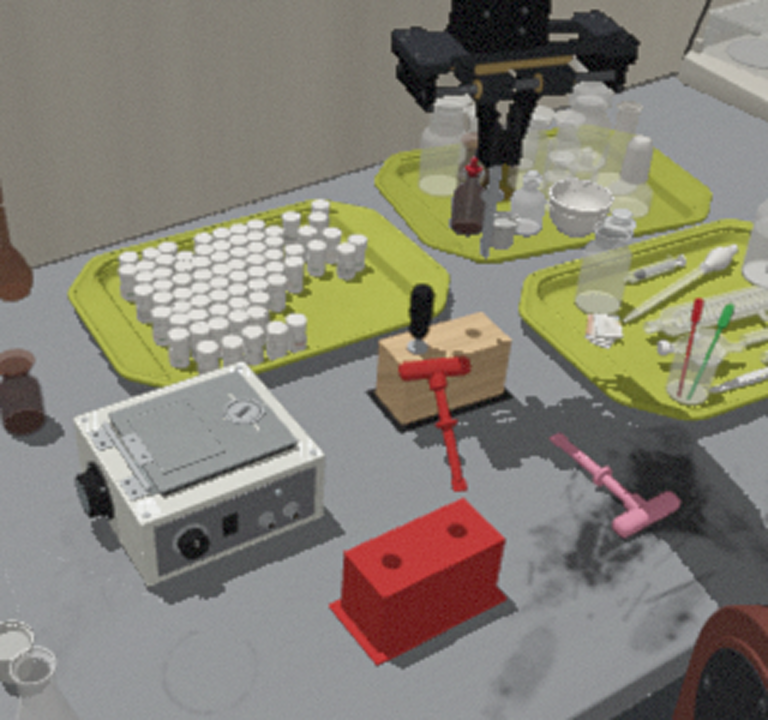

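The driver is held and clear of the stand, and the nut driver is still in its bore. The free-standing pink and red T look-alikes have toppled; I never touched them.

```bash
python3 -m handwheel '[{"hand":1,"linear":[-0.002,0.015,0],"turn":-3},{"hand":1,"linear":[-0.002,0.035,0],"turn":-6},{"hand":1,"linear":[-0.002,0.04,0],"turn":-7},{"hand":1,"linear":[-0.002,0.04,0],"turn":-7},{"hand":1,"linear":[-0.002,0.04,0],"turn":-7},{"hand":1,"linear":[-0.002,0.04,0],"turn":-7},{"hand":1,"linear":[-0.002,0.04,0],"turn":-7},{"hand":1,"linear":[-0.002,0.035,0],"turn":-6},{"hand":1,"linear":[-0.002,0.02,0],"turn":-3},{"hand":1,"linear":[-0.002,0.01,0],"turn":-2}]'
python3 - <<'E'
from h import *
for _ in range(2):
    s=read_state(); c=camera_params('wrist'); im,d=read_camera('wrist')
save('w3',im); np.save('wd.npy',d); np.save('wi.npy',im); import pickle; pickle.dump((s,c),open('w3.pkl','wb'))
print(s['tool_pos'],np.degrees(np.arctan2(s['orientation'][1][0],s['orientation'][0][0])))
for t in ['slot','driver_tip','driver_grip']:
  for r in landmark_of(t,'wrist')[:2]: 
    w=np.array(c['xyz'])+np.array(c['orientation'])@r['position']; print(t,r['score'],w,wproj(w,c))
im,d=read_camera('top'); save('t3',im[180:320,250:470],3.5); np.save('t3i.npy',im)
E
```

```text
time: 6.1
tool_pos: [0.5349, -0.0057, 0.2416]
orientation: [[0.521, -0.853, -0.024], [-0.854, -0.521, -0.007], [-0.007, 0.024, -1.0]]
wrist_force: [0.6, 0.5, -1.3]
gripper_width: 0.0159
[ 0.53494435 -0.00332131  0.24173922] -58.4705447971245
slot 0.56 [0.54628171 0.02893846 0.09656845] (np.float64(283.651895127844), np.float64(241.13149347284858))
slot 0.56 [ 0.54878053  0.07602691 -0.00065137] (np.float64(267.0793385162996), np.float64(249.09654693945464))
driver_tip 0.98 [ 0.43164241 -0.24674741  0.01561302] (np.float64(504.1325313617917), np.float64(69.2860102193724))
driver_tip 0.65 [ 0.43283354 -0.1304732   0.00233526] (np.float64(449.70429577696325), np.float64(150.1621740743448))
driver_grip 0.89 [ 0.53274371 -0.0060172   0.26505336] (np.float64(326.92814438630404), np.float64(305.87038646435894))
driver_grip 0.6 [ 0.52011736 -0.16123398  0.07278694] (np.float64(419.55816574427763), np.float64(74.03087163900912))
```

View pics/w3.png

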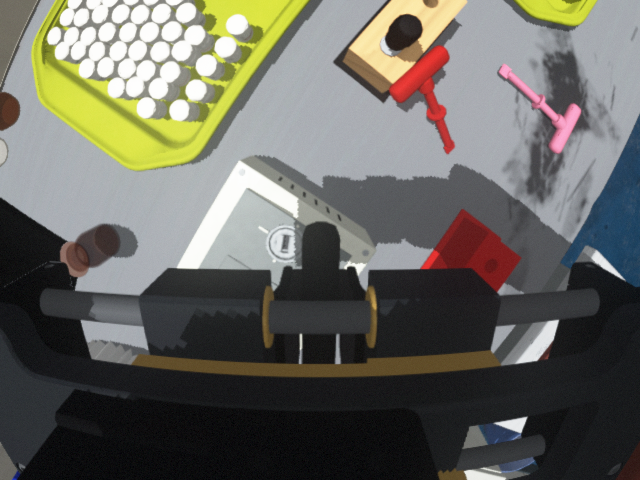

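The wrist view shows the slot clearly at about (285,241), left of the driver's bar at (320,245). The move stopped short, because the speed limit cut the rows.

Run:
```python
from h import *; import pickle
s,c=pickle.load(open('w3.pkl','rb')); im=np.load('wi.npy'); d=np.load('wd.npy')
save('w3c',im[205:280,245:325],8)
# rectified top-down view of cover plane z=0.089: 0.2 mm/px... use 0.25mm
N=400; res=0.2e-3; x0,y0=0.546,0.032
def rect(cam_c):
    mx=np.zeros((N,N),np.float32); my=mx.copy()
    for i in range(N):
        for j in range(N):
            X=x0+(N/2-i)*res; Y=y0+(N/2-j)*res
            mx[i,j],my[i,j]=wproj([X,Y,0.089],cam_c)
    return cv2.remap(im,mx,my,cv2.INTER_CUBIC)
r=rect(c); save('w3r',r,1.5); np.save('w3r.npy',r)
c2=camera_params('wrist'); print(c['xyz'],c2['xyz'],read_state()['tool_pos'])
P=wcloud(d,c); m=(abs(P[...,0]-.546)<.02)&(abs(P[...,1]-.03)<.012)&(abs(P[...,2]-.09)<.02); print('z',np.median(P[m][:,2]))
```

```text
[ 0.57494809 -0.06228909  0.40337644] [ 0.57507291 -0.06543167  0.40409608] [ 0.5353293  -0.00637037  0.2423799 ]
z 0.08858860888417189
```

View pics/w3r.png

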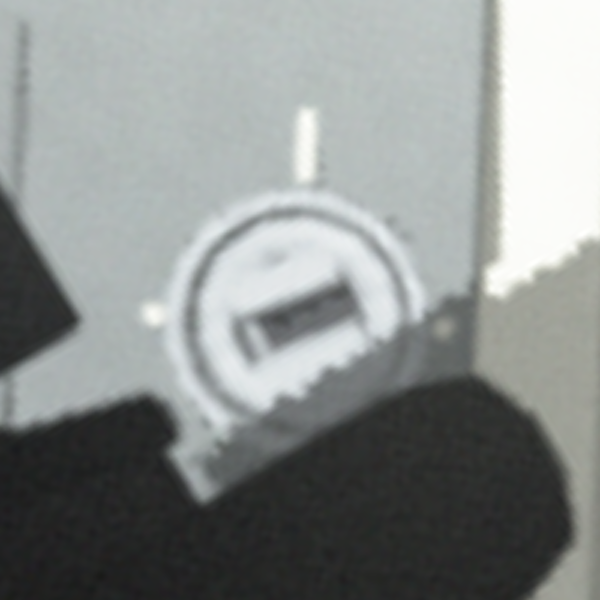

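View pics/t3.png

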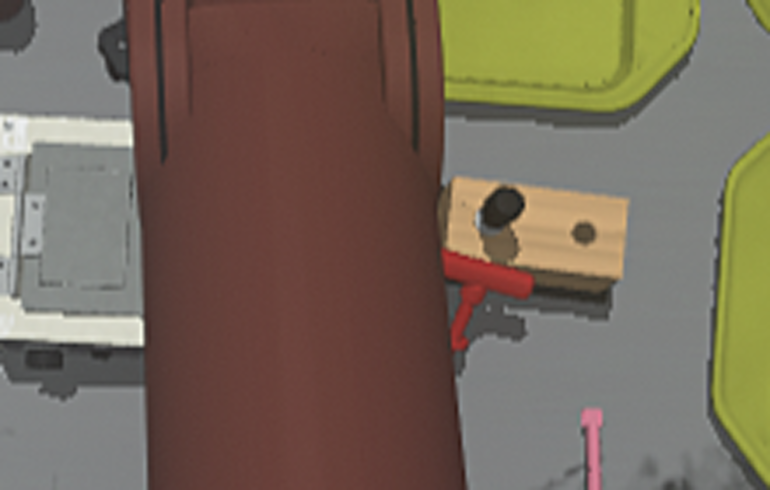

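```bash
python3 -m handwheel '[{"hand":1,"linear":[-0.001,0.012,0.002],"turn":-1.5},{"hand":1,"linear":[-0.002,0.02,0.002],"turn":-2.5},{"hand":1,"linear":[-0.002,0.02,0.002],"turn":-2.5},{"hand":1,"linear":[-0.002,0.018,0],"turn":-2.5},{"hand":1,"linear":[-0.001,0.01,0],"turn":-1.5},{"hand":1,"linear":[-0.001,0.005,0],"turn":-1},{"hand":1,"linear":[0,0,0],"turn":0},{"hand":1,"linear":[0,0,0],"turn":0},{"hand":1,"linear":[0,0,0],"turn":0},{"hand":1,"linear":[0,0,0],"turn":0}]'
cat > rect.py <<'E'
from h import *; import sys,pickle
n=sys.argv[1]
s=read_state(); c=camera_params('wrist'); im,d=read_camera('wrist'); s2=read_state()
save(n,im); pickle.dump((s,c,im,d),open(n+'.pkl','wb'))
O=s['orientation']; print(s['tool_pos'],s2['tool_pos'],np.degrees(np.arctan2(O[1][0],O[0][0])),np.round(np.array(O)[:,2],4),s['wrist_force'])
N=400; res=0.2e-3; x0,y0=0.546,0.032
i,j=np.mgrid[:N,:N]; X=np.stack([x0+(N/2-i)*res,y0+(N/2-j)*res,0*i+0.089],-1)
q=(X-np.array(c['xyz']))@np.array(c['orientation']); h=np.hypot(q[...,0],q[...,1]); t=np.arctan2(h,-q[...,2])
mx=(c['cx']+c['fx']*t*q[...,0]/h).astype(np.float32); my=(c['cy']-c['fx']*t*q[...,1]/h).astype(np.float32)
save(n+'r',cv2.remap(im,mx,my,cv2.INTER_CUBIC),1.5)
E
python3 rect.py w4
```

```text
time: 7.4
tool_pos: [0.5313, 0.0319, 0.2356]
orientation: [[0.43, -0.902, -0.043], [-0.902, -0.431, -0.001], [-0.017, 0.04, -0.999]]
wrist_force: [-0.1, -0.4, -1.1]
gripper_width: 0.0153
[0.53134526 0.03186087 0.23555154] [0.53135478 0.03201253 0.23559565] -64.4988968236237 [-0.0434 -0.0015 -0.9991] [-0.13281044 -0.37779248 -1.0968778 ]
```

View pics/w4r.png

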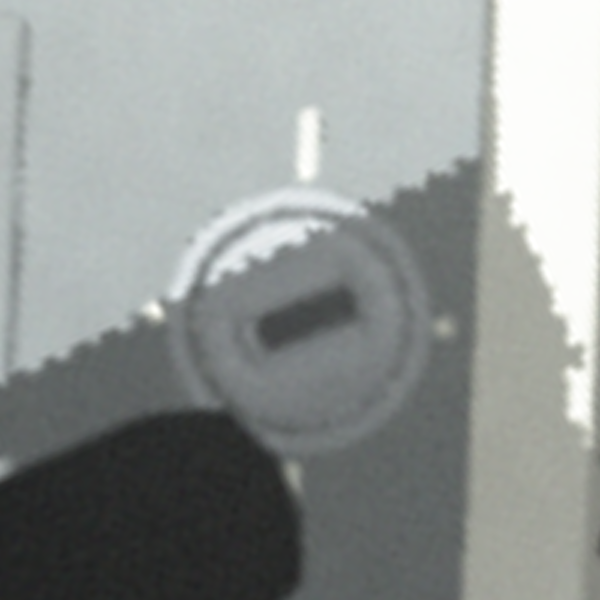

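View pics/w4.png

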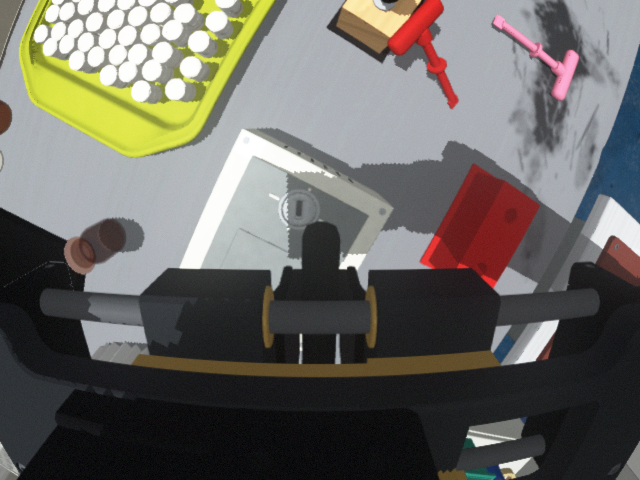

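Run:
```python
from h import *
s=read_state(); print(np.round(s['qpos'],2),np.round(s['effort'],1)); print(s['tool_pos'])
```

```text
[ -65.6    11.54   66.23   99.5   -10.66   78.52 -151.67] [  0.1 -28.    7.6 -39.8   0.1   0.2  -0. ]
[0.53135478 0.03201253 0.23559565]
```

Joint 7 is at its range limit (-151.7°), which stalled that move and tilted the tool. The bar works the same a half turn round, so I'll turn anticlockwise to yaw ≈ +110°. From there the later unlocking turn also has room.

```bash
python3 -m handwheel '[{"hand":1,"linear":[0,0,0.002],"turn":3},{"hand":1,"linear":[0,0,0.002],"turn":6},{"hand":1,"linear":[0,0,0.002],"turn":8},{"hand":1,"linear":[0,0,0.002],"turn":8},{"hand":1,"linear":[0,0,0.002],"turn":8},{"hand":1,"linear":[0,0,0],"turn":8},{"hand":1,"linear":[0,0,0],"turn":8},{"hand":1,"linear":[0,0,0],"turn":8},{"hand":1,"linear":[0,0,0],"turn":8},{"hand":1,"linear":[0,0,0],"turn":8}]'
python3 - <<'E'
from h import *
s=read_state(); O=s['orientation'];print(np.round(s['qpos'],2),np.degrees(np.arctan2(O[1][0],O[0][0])))
E
```

```text
time: 8.45
tool_pos: [0.5313, 0.0326, 0.2457]
orientation: [[0.988, 0.155, -0.01], [0.155, -0.987, -0.042], [-0.016, 0.04, -0.999]]
wrist_force: [0.4, -1.2, -0.9]
gripper_width: 0.0155
[-60.69   6.22  55.46  99.87  -2.85  77.42 -85.8 ] 8.89046888527703
```

```bash
python3 -m handwheel '[{"hand":1,"linear":[0.003,-0.003,0],"turn":8.5},{"hand":1,"linear":[0.003,-0.003,0],"turn":8.5},{"hand":1,"linear":[0.003,-0.003,0],"turn":8.5},{"hand":1,"linear":[0.003,-0.003,0],"turn":8.5},{"hand":1,"linear":[0.003,-0.003,0],"turn":8.5},{"hand":1,"linear":[0.003,-0.003,0],"turn":8.5},{"hand":1,"linear":[0.003,-0.003,0],"turn":8.5},{"hand":1,"linear":[0,-0.003,0],"turn":8.5},{"hand":1,"linear":[0,-0.003,0],"turn":8.5},{"hand":1,"linear":[0,-0.003,0],"turn":8.5}]'
python3 - <<'E'
from h import *
s=read_state(); O=s['orientation'];print(np.round(s['qpos'],2),np.degrees(np.arctan2(O[1][0],O[0][0])))
im,d=read_camera('scene'); save('s5',im[80:380,180:500],2.4)
E
```

```text
time: 9.45
tool_pos: [0.5523, 0.0024, 0.2457]
orientation: [[-0.068, 0.997, 0.041], [0.998, 0.069, -0.014], [-0.017, 0.04, -0.999]]
wrist_force: [-0.4, 0.1, -1.7]
gripper_width: 0.0156
[-50.91   5.6   49.2   99.74  -3.49  74.27   2.86] 93.9047810025563
```

View pics/s5.png

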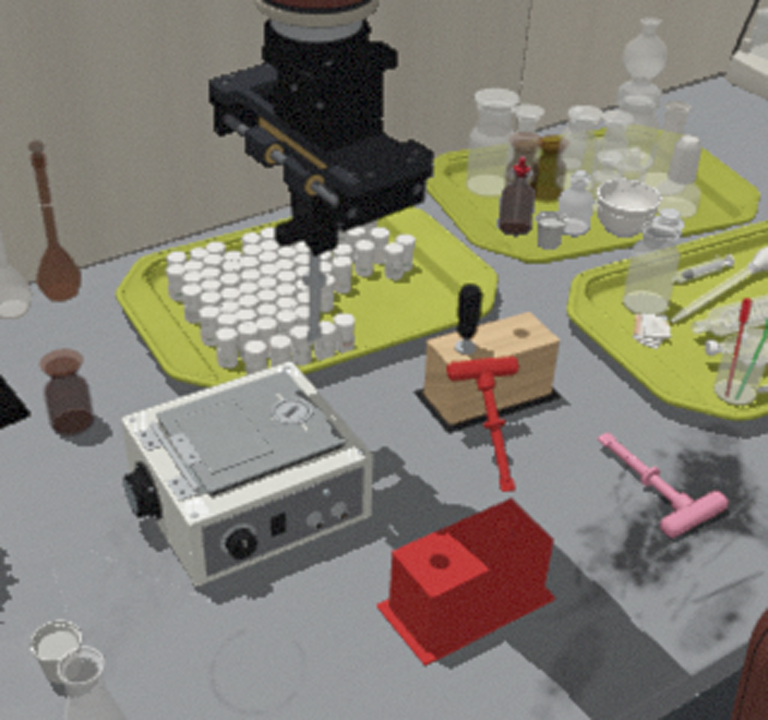

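```bash
python3 -m handwheel '[{"hand":1,"linear":[-0.002,0.004,-0.004],"turn":3},{"hand":1,"linear":[-0.003,0.007,-0.008],"turn":4},{"hand":1,"linear":[-0.003,0.007,-0.008],"turn":4},{"hand":1,"linear":[-0.003,0.006,-0.006],"turn":3},{"hand":1,"linear":[-0.001,0.004,-0.004],"turn":2},{"hand":1,"linear":[-0.001,0.002,-0.002],"turn":1},{"hand":1,"linear":[0,0,0],"turn":0},{"hand":1,"linear":[0,0,0],"turn":0},{"hand":1,"linear":[0,0,0],"turn":0},{"hand":1,"linear":[0,0,0],"turn":0}]'
python3 - <<'E'
from h import *
s=read_state(); O=np.array(s['orientation']);print(np.round(s['qpos'],2),np.degrees(np.arctan2(O[1][0],O[0][0])))
tip=s['tool_pos']+0.0993*O[:,2]; print('tip',tip)
im,d=read_camera('scene'); np.save('s6.npy',im); save('s6',im[200:280,255:355],8)
print(proj(tip,'scene'),proj([.5435,.0322,.089],'scene'),proj([.5435,.0322,tip[2]],'scene'))
E
```

```text
time: 10.5
tool_pos: [0.5395, 0.0327, 0.2138]
orientation: [[-0.351, 0.935, 0.044], [0.936, 0.351, -0.002], [-0.017, 0.04, -0.999]]
wrist_force: [-0.4, 0.0, -1.4]
gripper_width: 0.0155
[-52.06   4.74  46.6  103.95  -3.3   70.33  15.96] 110.5286002229394
tip [0.54382944 0.0325604  0.11456171]
(np.float64(300.7964519120643), np.float64(241.56804579581814)) (np.float64(301.2298301797052), np.float64(251.08338348102225)) (np.float64(301.027951459713), np.float64(241.5961125068174))
```

View pics/s6.png

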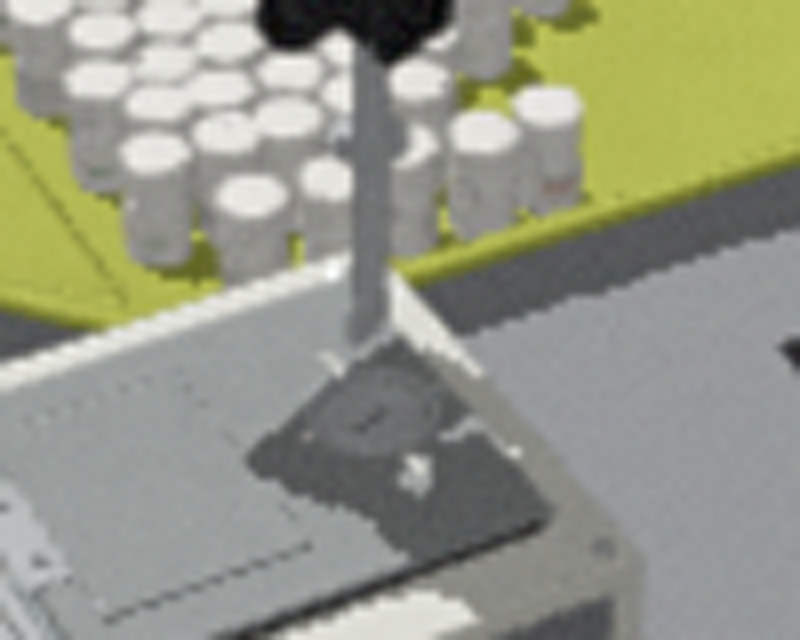

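```bash
python3 -m handwheel '[{"hand":1,"linear":[-0.0005,-0.0006,-0.004],"turn":0},{"hand":1,"linear":[0,0,-0.006],"turn":0},{"hand":1,"linear":[0,0,-0.006],"turn":0},{"hand":1,"linear":[0,0,-0.004],"turn":0},{"hand":1,"linear":[0,0,-0.003],"turn":0},{"hand":1,"linear":[0,0,-0.002],"turn":0},{"hand":1,"linear":[0,0,-0.001],"turn":0},{"hand":1,"linear":[0,0,-0.001],"turn":0},{"hand":1,"linear":[0,0,0],"turn":0},{"hand":1,"linear":[0,0,0],"turn":0}]'
python3 - <<'E'
from h import *
s=read_state(); O=np.array(s['orientation']);tip=s['tool_pos']+0.0993*O[:,2]; print('tip',tip,s['wrist_force'],s['wrist_torque'])
E
```

```text
time: 11.55
tool_pos: [0.5388, 0.0324, 0.1867]
orientation: [[-0.351, 0.935, 0.044], [0.936, 0.352, -0.001], [-0.017, 0.04, -0.999]]
wrist_force: [-0.1, 0.4, 0.3]
gripper_width: 0.0154
tip [0.54318201 0.03221732 0.08746205] [-0.05298414  0.36211594  0.27790021] [-0.03298543 -0.00075407  0.02058563]
```

```bash
python3 -m handwheel '[{"hand":1,"linear":[0,0,-0.0005],"turn":0},{"hand":1,"linear":[0,0,-0.0005],"turn":0},{"hand":1,"linear":[0,0,-0.0005],"turn":0},{"hand":1,"linear":[0,0,0],"turn":0},{"hand":1,"linear":[0,0,0],"turn":0},{"hand":1,"linear":[0,0,0],"turn":0},{"hand":1,"linear":[0,0,0],"turn":0},{"hand":1,"linear":[0,0,0],"turn":0},{"hand":1,"linear":[0,0,0],"turn":0},{"hand":1,"linear":[0,0,0],"turn":0}]'
python3 - <<'E'
from h import *
for _ in range(2):
    s=read_state(); O=np.array(s['orientation']);tip=s['tool_pos']+0.0993*O[:,2]; print('tip',tip,s['wrist_force'],s['wrist_torque'])
    im,d=read_camera('scene'); 
save('s7',im[200:280,255:355],8)
E
```

```text
time: 12.55
tool_pos: [0.5388, 0.0323, 0.1851]
orientation: [[-0.351, 0.935, 0.044], [0.936, 0.352, -0.002], [-0.017, 0.04, -0.999]]
wrist_force: [-1.1, 0.2, -0.6]
gripper_width: 0.0153
tip [0.54312666 0.03219132 0.0858474 ] [-1.06232965  0.19572306 -0.5828329 ] [ 0.02836958 -0.09505448  0.00883492]
tip [0.54308816 0.03218463 0.08582934] [ 0.74051678  0.41061041 -0.91870901] [-0.04327126 -0.03426623 -0.00743925]
```

View pics/s7.png

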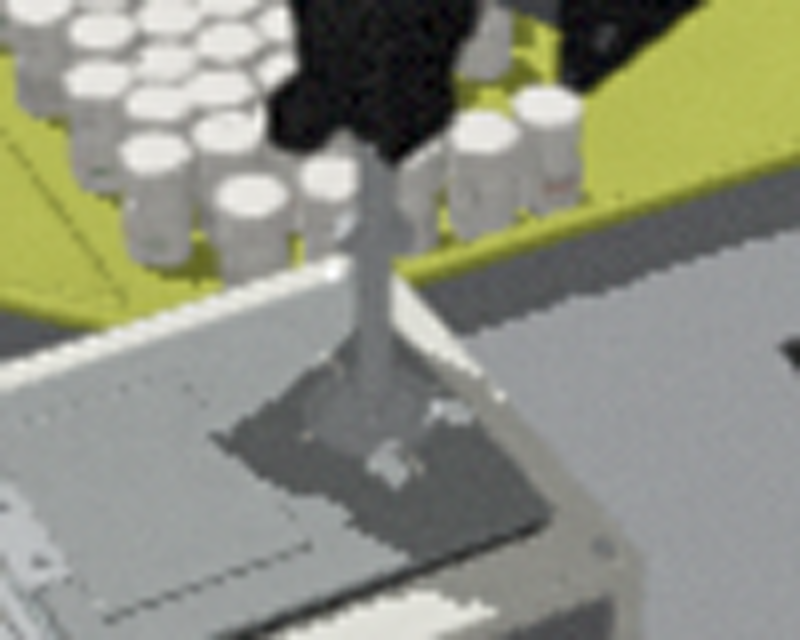

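```bash
python3 -m handwheel '[{"hand":1,"linear":[0,0,-0.0005],"turn":0},{"hand":1,"linear":[0,0,-0.0005],"turn":0},{"hand":1,"linear":[0,0,-0.0005],"turn":0},{"hand":1,"linear":[0,0,-0.0005],"turn":0},{"hand":1,"linear":[0,0,-0.0005],"turn":0},{"hand":1,"linear":[0,0,0],"turn":0},{"hand":1,"linear":[0,0,0],"turn":0},{"hand":1,"linear":[0,0,0],"turn":0},{"hand":1,"linear":[0,0,0],"turn":0},{"hand":1,"linear":[0,0,0],"turn":0}]'
cat > st.py <<'E'
from h import *
F=[]
for i in range(3):
    s=read_state(); F.append(np.r_[s['wrist_force'],s['wrist_torque']]); 
    if i<2: read_camera('top')
O=np.array(s['orientation']);tip=s['tool_pos']+0.0993*O[:,2]; print('tip',tip.round(4),'yaw',np.degrees(np.arctan2(O[1,0],O[0,0])).round(2),'z',O[:,2].round(3)); print(np.mean(F,0).round(2)); print(s['time'],np.round(s['qpos'],1),s['gripper_width'])
E
python3 st.py
```

```text
time: 13.65
tool_pos: [0.5388, 0.0323, 0.1825]
orientation: [[-0.351, 0.935, 0.043], [0.936, 0.352, -0.002], [-0.017, 0.04, -0.999]]
wrist_force: [0.5, 1.0, -1.8]
gripper_width: 0.0155
tip [0.5431 0.0322 0.0834] yaw 110.59 z [ 0.044 -0.002 -0.999]
[ 0.79  0.15 -1.22  0.1  -0.29  0.01]
13.75 [-51.4   6.5  46.6 106.4  -4.8  66.7  17.3] 0.015415591285106136
```

```bash
python3 -m handwheel '[{"hand":1,"linear":[0,0,-0.0005],"turn":0},{"hand":1,"linear":[0,0,-0.0005],"turn":0},{"hand":1,"linear":[0,0,-0.0003],"turn":0},{"hand":1,"linear":[0,0,0],"turn":0},{"hand":1,"linear":[0,0,0],"turn":0},{"hand":1,"linear":[0,0,0],"turn":0},{"hand":1,"linear":[0,0,0],"turn":0},{"hand":1,"linear":[0,0,0],"turn":0},{"hand":1,"linear":[0,0,0],"turn":0},{"hand":1,"linear":[0,0,0],"turn":0}]'
python3 st.py
```

```text
time: 14.75
tool_pos: [0.5393, 0.0323, 0.182]
orientation: [[-0.351, 0.935, 0.045], [0.936, 0.352, -0.001], [-0.017, 0.041, -0.999]]
wrist_force: [-1.0, -0.3, 7.1]
gripper_width: 0.0154
tip [0.5437 0.0322 0.0828] yaw 110.57 z [ 0.045 -0.001 -0.999]
[-1.22  0.13  6.82 -0.05  0.06  0.  ]
14.85 [-51.4   6.5  46.6 106.5  -4.9  66.6  17.4] 0.015452356835902526
```

```bash
python3 -m handwheel '[{"hand":1,"linear":[0,0,-0.0007],"turn":0},{"hand":1,"linear":[0,-0.0003,0],"turn":4},{"hand":1,"linear":[0,-0.0003,0],"turn":4},{"hand":1,"linear":[0,-0.0003,0],"turn":4},{"hand":1,"linear":[0.0001,-0.0003,0],"turn":4},{"hand":1,"linear":[0.0001,-0.0003,0],"turn":4},{"hand":1,"linear":[0.0001,-0.0003,0],"turn":4},{"hand":1,"linear":[0.0001,-0.0003,0],"turn":4},{"hand":1,"linear":[0.0001,-0.0003,0],"turn":4},{"hand":1,"linear":[0.0002,-0.0003,0],"turn":4}]' 55
python3 st.py
```

```text
time: 15.85
tool_pos: [0.5405, 0.0298, 0.1818]
orientation: [[-0.836, 0.547, 0.038], [0.548, 0.836, 0.025], [-0.018, 0.042, -0.999]]
wrist_force: [-0.3, 1.2, 9.9]
gripper_width: 0.0153
tip [0.5444 0.0321 0.0826] yaw 146.7 z [ 0.038  0.025 -0.999]
[-0.5   0.62  9.26  0.15 -0.12 -0.02]
15.95 [-47.3   6.8  43.8 106.   -6.5  66.9  55.4] 0.01520997902986634
```

```bash
python3 -m handwheel '[{"hand":1,"linear":[0,0,-0.0004],"turn":0},{"hand":1,"linear":[0.0001,-0.0003,0],"turn":4},{"hand":1,"linear":[0.0002,-0.0002,0],"turn":4},{"hand":1,"linear":[0.0002,-0.0002,0],"turn":4},{"hand":1,"linear":[0.0002,-0.0002,0],"turn":4},{"hand":1,"linear":[0.0002,-0.0002,0],"turn":4},{"hand":1,"linear":[0.0002,-0.0002,0],"turn":4},{"hand":1,"linear":[0.0003,-0.0001,0],"turn":4},{"hand":1,"linear":[0.0003,-0.0001,0],"turn":4},{"hand":1,"linear":[0.0003,-0.0001,0],"turn":4}]'
python3 st.py
```

```text
time: 16.95
tool_pos: [0.5427, 0.0281, 0.1816]
orientation: [[-0.999, -0.048, 0.018], [-0.048, 0.998, 0.042], [-0.02, 0.041, -0.999]]
wrist_force: [-1.0, -0.4, 11.9]
gripper_width: 0.0152
tip [0.5445 0.0321 0.0824] yaw -177.29 z [ 0.018  0.042 -0.999]
[-0.82  0.03 10.89  0.13 -0.04 -0.02]
17.05 [-43.1   8.1  40.8 104.7  -8.2  68.2  93.1] 0.015590844513559316
```

```bash
python3 rect.py w8
python3 - <<'E'
from h import *
im,d=read_camera('scene'); save('s8',im[200:280,255:355],8)
c=camera_params('scene'); 
for a in (-.02,.02): print(proj([.5435+a,.0322-a*.047,.088],'scene'))
E
```

```text
[0.54271847 0.02800093 0.18164692] [0.54272033 0.02801366 0.18165995] -177.294779030454 [ 0.0176  0.0417 -0.999 ] [-0.76368017  0.47608787 10.51850587]
(np.float64(305.73425881547615), np.float64(256.90866657003426))
(np.float64(296.8663142485962), np.float64(246.13990922994034))
```

View pics/w8r.png

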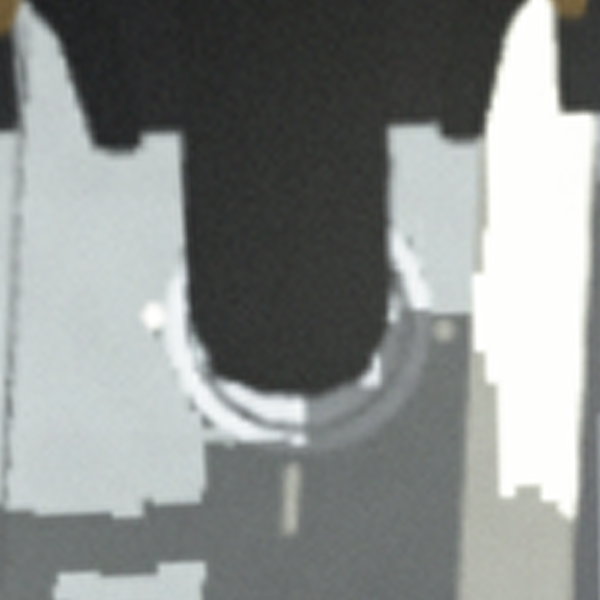

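View pics/s8.png

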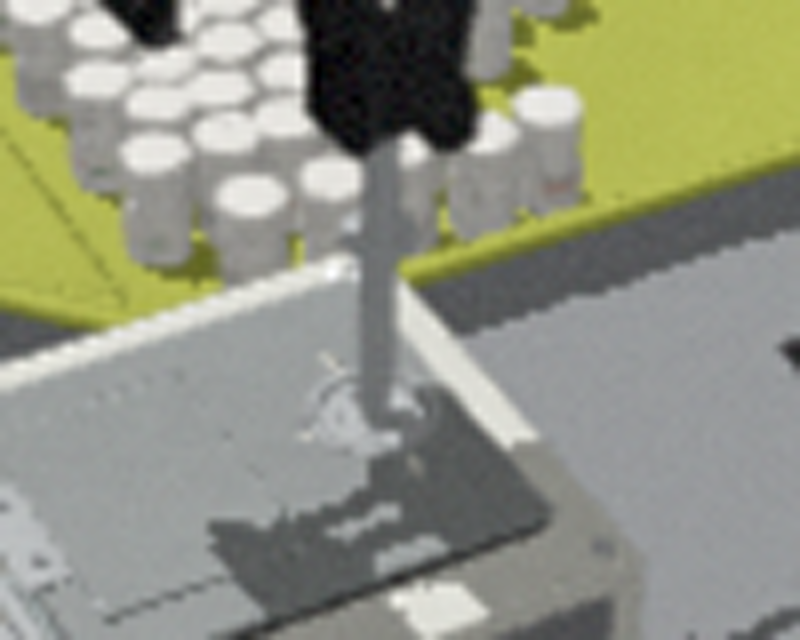

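```bash
python3 -m handwheel '[{"hand":1,"linear":[0,0,0],"turn":1},{"hand":1,"linear":[0,0,0],"turn":1},{"hand":1,"linear":[0,0,-0.0002],"turn":0},{"hand":1,"linear":[0,0,0],"turn":0},{"hand":1,"linear":[0,0,0],"turn":0},{"hand":1,"linear":[0,0,0],"turn":0},{"hand":1,"linear":[0,0,0],"turn":0},{"hand":1,"linear":[0,0,0],"turn":0},{"hand":1,"linear":[0,0,0],"turn":0},{"hand":1,"linear":[0,0,0],"turn":0}]'
python3 st.py
```

```text
time: 18.15
tool_pos: [0.5428, 0.028, 0.1816]
orientation: [[-0.997, -0.08, 0.017], [-0.08, 0.996, 0.042], [-0.02, 0.041, -0.999]]
wrist_force: [-0.1, -1.4, 11.2]
gripper_width: 0.015
tip [0.5444 0.0322 0.0824] yaw -175.44 z [ 0.017  0.042 -0.999]
[-3.900e-01 -1.140e+00  1.134e+01  6.000e-02 -1.000e-02 -2.000e-02]
18.25 [-42.9   8.2  40.7 104.6  -8.3  68.3  95. ] 0.015278258818769732
```

Everything is stable: yaw 184.6°, about 12.5 N down, grip 55 N, tilt 0.045 rad, and the tip is on the slot floor. Handing in.

```bash
python3 -c "from station import *; print(finish_job())"
```

```text
the job is handed in; nothing more can be done
None
```

I pulled the black T-driver up out of the wooden stand, put its blade in the slot and turned the fastener anticlockwise about 74° while pressing down. I handed the job in at about 18 s with the driver gripped and pressing; `finish_job` reports no verdict.

**Last checks:**
- **Blade depth:** the tip reads 0.0824 m high, on the slot floor about 5.5 mm below its mouth, and within about 1 mm of the slot centre I measured.
- **Fastener angle:** the driver's yaw is 184.6°, which with at most 0.13 rad of play puts the fastener at about 1.55 to 1.66 rad. I worked this out from the yaw; the gripper hid the slot from the wrist camera, so I did not see it line up with the marks.
- **Cover:** the tip never rose while turning, so I take it the cover stayed shut.
- **Push and grip:** the push is about 12 N, against the gasket's 6 N, and the grip is 55 N.
- **Tilt:** the driver is 0.045 rad off upright. Joint 7 reached its range limit on the first approach and left this tilt. I turned the gripper a half turn round to get clear and corrected for it while turning the fastener.

**Other things in the scene:** the free-standing red and pink T look-alikes toppled early on without my touching them. In the last wide picture, taken before the blade went in, the nut driver, bottle, flask and cup looked unmoved.

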